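# Gauge the armrest's pivot bushing for wear

### The arm

A 6-joint arm with a two-finger parallel gripper is mounted at the origin on the work surface. World frame = base frame: x ahead of the robot, y to its left, z up, the work surface at z = 0. Lengths are in m, angles in degrees, forces in N, time in s.
With the tool pointing down it reaches from about 0.375 to 0.9 m from the base axis. Payload 3.1 kg.
Tool frame: the origin (TCP) lies midway between the tips of the shut fingers; the grasp point (between the pads) lies pinch_z behind it (pinch_z is the distance from the TCP to the grasp point, in m); z points along the fingers, y is the direction in which the jaws open and shut (so a half turn about z gives the same grasp; the last joint's range is limited). The gripper opens to 85 mm and grips with 20 to 120 N. Pads are 22 mm wide; open, the fingers measure 114 mm over their backs; the gripper's body (76 mm by 85 mm) begins 54 mm behind the grasp point. The pads swing forward as they close: fully open they stand 13 mm farther back than shut.
Start: joints at [54.746, 30.224, 82.088, -0, 67.689, -10.227], TCP at [0.264, 0.566, 0.231] pointing down, gripper open.
Joint ranges: [-176.69, 176.69], [-43.24, 126.21], [12.49, 139.97], [-82, 262], [0, 151.66], [-163.58, 163.58]. Speed limits (degrees/s): [159.86, 159.86, 180, 180, 180, 180].

### API

Orientations are given as a 3x3 rotation matrix whose columns are the frame's x, y, z axes.
In Python, from bench import * gives the robot as it stands. The module is installed in compiled form; this text tells all that it offers.
- The arm moves only by the tool arm_command, never from a script. Its argument "commands" is one flat list of numbers, 5 for each row, row after row: the opening, from -1 (shut) to 1 (fully open), then the shift along the tool's x, y, z in cm, then the turn about the tool's z in rad. In form: [grip, dx, dy, dz, yaw, grip, dx, dy, dz, yaw, ...]. A call has 1 to 12 rows; each row is the pose to reach, as a shift and turn from the pose commanded when the call began, along the tool's axes at that moment; what a row does not reach only later rows make up. A row lasts 1/8 s, in which the tool goes at most 62.5 mm and 10.7 degrees, less where a joint would pass 70% of its speed; a pose out of reach is approached as far as the arm can. A call with a gripper value outside its range is refused whole. The fingers move at their own pace and stop on an object; "grip_force" is the grip in N (left out, the last holds). Time passes only in rows, so rows that repeat a pose let the fingers close. It gives the time, the measured TCP pose, the force and the opening at its end, in the units of the state.
- observe(): the state, without advancing time (a new reading comes with each control period).
- capture(name): name is "scene" or "top" or "wrist"; returns a dict with "color" (400x640x3 uint8, blue, green, red), "z_map" (400x640 float32, m along the optical axis (not along the pixel's ray), 0 where there is no reading), "fx", "fy", "cx", "cy" (pixels), "rvec" (rotation vector, rad) and "tvec" (3), from world to camera coordinates, as OpenCV has them. Camera axes: x right, y down, z forward; pixel columns grow to the right and rows downward; lengths in m; the calibration is good to about 2 mm. A picture is of the moment at which its call begins.
- sign_off(): hands the job in, once; it reports no verdict.
The state is a dict: "time": time; "joint_positions": joint angles; "qvel": joint speeds; "joint_torque": joint torques, N m; "eef_pos": TCP position; "ee_rot": TCP orientation; "contact_force": force on the tool from outside, world axes, zero at the start; "torque": the same for the moment, N m; "opening": opening from 0.0 (shut) to 1.0 (fully open).
Only numpy, scipy, OpenCV 4.12 (cv2) and the standard library are available. Lean on these libraries where they do the work, as an engineer would, in place of code of your own. Each camera call takes 0.05 s, during which the arm holds its last target. There are 200 camera calls.

### The job

Check the brass bushing in the client armrest's pivot bracket with the double-ended plug gauge: push the GO end (green collar) fully home until its collar meets the bushing, draw it out, then offer the NO-GO end (red collar) squarely to a mouth of the bore and keep it pressed there with a light, steady push of a few newtons for about a second to confirm that it does not enter. Never force the gauge or drop it; finally lay it back in its black cradle, either way round, let go, and leave everything else on the table where it is.

Things in the scene. Friction and masses are not known exactly. Their poses are not given: they have to be found in the camera images.
- gauge: Double-ended plug gauge, 162 mm long, 0.2 to 0.4 kg, round all along, starts lying level in the black cradle. Origin: on its axis at the handle's middle; +y runs along it to the GO end (roll about y is arbitrary). Handle: aluminium with thin dark bands, 20 mm diameter, 96 mm long, gripped at its middle. At its ends are collars 34 mm in diameter, 5 mm thick: green (GO), red (NO-GO).
- go_shoulder (a point): point on the gauge's axis where the steel GO plug meets the outer face of the green collar (y = 53 mm in the gauge). The GO plug is 22.5 mm in diameter and 36 mm long
- go_tip (a point): centre of the GO plug's end face (y = 89 mm in the gauge); the plug's last 5 mm taper to 17 mm diameter
- nogo_tip (a point): centre of the flat end face of the steel NO-GO plug (y = -73 mm in the gauge), which is 27 mm in diameter and stands 20 mm out of the red collar; it is too thick for the bore
- bracket: Grey armrest pivot bracket fixed to the table. Origin: centre of its underside. Base plate 110 (x) x 70 (y) x 8 mm; upright lug 54 (x) x 32 mm (y), top 104 mm above the table. Through it along y, 70 mm above the table, runs a level brass bushing, 38 mm outside, 24 mm bore, open at both ends, 6 mm proud of each side (44 mm long). Either mouth may be used for either end of the gauge.
- bore_center (a point): middle of the bore, on its axis, 70 mm above the table; y axis along the bore
- mouth_a (a point): centre of the bore's mouth, in the end face of the bushing on the bracket's +y side, 22 mm from bore_center
- mouth_b (a point): centre of the bore's mouth, in the end face of the bushing on the bracket's -y side, 22 mm from bore_center
- cradle: Black cradle fixed to the table, origin at the centre of its underside: base plate 70 (x) x 110 (y) x 8 mm and two V rests, 10 mm thick, 76 mm apart (centre to centre) along y, tops 62 mm above the table, 50 mm wide. The gauge's handle lies in both Vs along the cradle's y axis, collars just outside the rests (5 mm play either way).
- cradle_seat (a point): where the handle's centre lies when the gauge rests in the cradle: over the cradle's origin, 55 mm above the table; y axis along the resting gauge
- polish_purple: Bystander: purple nail-polish bottle, black cap, 30 mm across, 75 mm tall. Origin at its underside.
- polish_red: Bystander: red nail-polish bottle, black cap, 30 mm across, 75 mm tall. Origin at its underside.
- polish_white: Bystander: white bottle, white cap, 34 mm across, 85 mm tall. Origin at its underside.
- cream_jar: Bystander: clear jar with black lid, 64 mm across, 50 mm tall. Origin at its underside.
- pivot_pin: Bystander: the armrest's steel pivot pin lying on the table, 20 mm thick, 96 mm long, with a square 30 mm head; not needed now. Origin at its underside.
- screwdriver: Bystander: screwdriver lying on the table. Origin at its underside.
- brush_pot: Bystander: white ceramic pot, 72 mm across, 90 mm tall. Origin at its underside.
Mind the look-alikes: they are no part of the job. Of the things that look like the gauge, the smaller one is meant.

How it is judged:
By the outcome, as a careful person would: the job done as asked, in the order asked, and still so for the second after the job is handed in, with the robot touching nothing.
It also fails if it takes over 64 s, if anything falls off the work surface, if the arm or the gripper's body presses on something with over 40 N, if the wrist force passes 120 N, or if a joint passes its speed limit or range.

## Working session

There is one attempt and no reset: what is moved stays moved. The work goes in short steps, Python scripts to look and compute and a tool call to move; the robot and the scene stay as the last step left them, time stands still between calls to the robot, and variables do not carry over. Pictures are saved under pics/ and viewed, about 8 in all and at most 12, crops included, and the job is handed in when it is done.

Besides the shell and the picture viewer there is one more tool, called after "Call:" as name(argument=value, ...) on one line, values as JSON. arm_command: Moves the arm, as the interface text tells. Its arguments: {"type":"object","properties":{"commands":{"type":"array"},"grip_force":{"type":"number"}},"required":["commands"]}

```bash
ls; mkdir -p pics
cat > h.py <<'E'
from bench import *
import numpy as np, cv2
def cap(n):
    c=capture(n); R=cv2.Rodrigues(np.array(c["rvec"],float))[0]; c["R"]=R; c["t"]=np.array(c["tvec"],float).ravel(); c["o"]=-R.T@c["t"]; return c
def pts(c):
    z=c["z_map"]; v,u=np.mgrid[:z.shape[0],:z.shape[1]]
    P=np.stack([(u-c["cx"])/c["fx"]*z,(v-c["cy"])/c["fy"]*z,z],-1)
    W=(P-c["t"])@c["R"]; W[z==0]=np.nan; return W
def ray(c,u,v,h):
    d=c["R"].T@np.array([(u-c["cx"])/c["fx"],(v-c["cy"])/c["fy"],1]); return c["o"]+d*(h-c["o"][2])/d[2]
def proj(c,p):
    q=c["R"]@np.array(p)+c["t"]; return np.array([c["cx"]+c["fx"]*q[0]/q[2],c["cy"]+c["fy"]*q[1]/q[2]])
E
python3 - <<'E'
from h import *
s=observe(); print({k:np.round(v,3).tolist() for k,v in s.items()})
for n in("scene","top"):
    c=cap(n); cv2.imwrite(f"pics/{n}0.png",c["color"]); np.savez(f"{n}0.npz",**c); print(n,c["o"],c["R"][2],c["fx"])
E
```

```text
pics
{'time': 0.0, 'joint_positions': [54.744, 30.279, 82.157, 0.001, 67.689, -10.225], 'qvel': [-0.072, 0.041, 0.018, 0.144, 0.045, 0.04], 'joint_torque': [-0.001, -44.235, -17.802, -0.0, 0.009, 0.0], 'eef_pos': [0.264, 0.566, 0.23], 'ee_rot': [[-0.906, 0.423, -0.001], [0.423, 0.906, -0.002], [0.0, -0.002, -1.0]], 'contact_force': [0.107, -0.321, -0.557], 'torque': [0.004, -0.018, -0.022], 'opening': 0.996}
scene [ 1.18594056 -0.04434337  0.84218453] [-0.63924028  0.02781073 -0.76850402] 420.26391251138216
top [ 0.46537849 -0.00884189  1.27174792] [ 0.05175196  0.00753434 -0.99863155] 485.1883002279176
```

View pics/scene0.png

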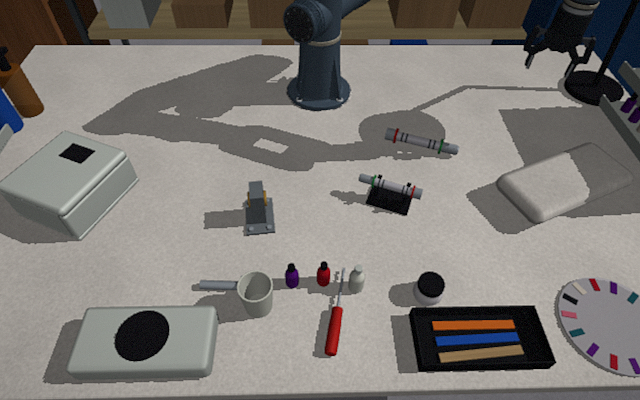

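View pics/top0.png

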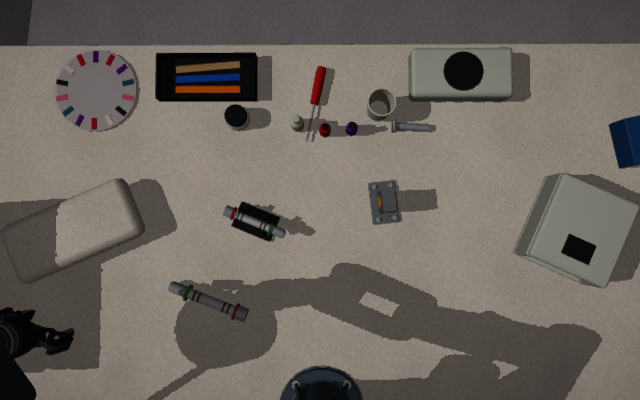

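Candidates: the one in the black cradle at top (254,221) and a larger one on the table at top (208,301). The cradle one fits: it is smaller and lies in the cradle. I'll confirm with a crop and measure.

Run:
```python
from h import *
T=dict(np.load("top0.npz")); S=dict(np.load("scene0.npz"))
a=cv2.resize(T["color"][190:330,160:320],None,fx=3.5,fy=3.5,interpolation=cv2.INTER_CUBIC)
b=cv2.resize(T["color"][170:235,350:450],None,fx=2.3,fy=2.3,interpolation=cv2.INTER_CUBIC)
im=np.zeros((a.shape[0],a.shape[1]+b.shape[1],3),np.uint8); im[:,:a.shape[1]]=a; im[:b.shape[0],a.shape[1]:]=b
d=cv2.resize(S["color"][165:225,345:435],None,fx=2.5,fy=2.5,interpolation=cv2.INTER_CUBIC)
im[200:200+d.shape[0],a.shape[1]:a.shape[1]+d.shape[1]]=d; cv2.imwrite("pics/crop1.png",im)
def line(P):
    m=P.mean(0); w=np.linalg.svd(P-m)[2]; d=w[0]; l=(P-m)@d; return m,d,l.min(),l.max()
for nm,c in(("top",T),("scene",S)):
    W=pts(c); hsv=cv2.cvtColor(c["color"],cv2.COLOR_BGR2HSV)
    print(nm,"table z",np.nanmedian(W[300:390,60:250,2]) if nm=="scene" else np.nanmedian(W[130:170,200:350,2]))
    x,y,z=W[...,0],W[...,1],W[...,2]
    near=(abs(x-.5)<.25)&(abs(y-.15)<.3)&(z>.005)
    for col,lo,hi in(("red",(0,110,50),(10,255,255)),("green",(50,70,30),(90,255,255))):
        m=cv2.inRange(hsv,lo,hi)
        if col=="red": m|=cv2.inRange(hsv,(170,110,50),(180,255,255))
        n,L,st,ce=cv2.connectedComponentsWithStats(m)
        for i in range(1,n):
            if st[i,4]>=6:
                p=W[L==i]; p=p[~np.isnan(p[:,0])]
                if len(p) and abs(p[:,1].mean()-.1)<.3 and p[:,0].mean()<.62: print(nm,col,ce[i].round(1),st[i,4],p.mean(0).round(4), p[:,2].max().round(4))
    g=(abs(x-.47)<.12)&(abs(y-.15)<.13)&(z>.058)&(z<.09)
    n,L,st,ce=cv2.connectedComponentsWithStats(g.astype(np.uint8)); i=1+st[1:,4].argmax()
    P=W[L==i]; m,dd,l0,l1=line(P[:,:2]); print("gauge",len(P),m,dd,l0,l1,"mid",m+dd*(l0+l1)/2,"ang",np.degrees(np.arctan2(dd[1],dd[0])),"zmax",np.percentile(P[:,2],98))
    b=(abs(x-.5)<.12)&(abs(y+.16)<.13)&(z>.09)&(z<.12); P=W[b]
    if len(P): r=cv2.minAreaRect(P[:,:2].astype(np.float32)); print("lugtop",len(P),np.round(P.mean(0),4),r)
    b=(abs(x-.5)<.12)&(abs(y+.16)<.13)&(z>.004)&(z<.014); P=W[b]
    if len(P): r=cv2.minAreaRect(P[:,:2].astype(np.float32)); print("base",len(P),np.round(P.mean(0),4),r)
    b=(abs(x-.5)<.12)&(abs(y+.16)<.13)&(z>.03)&(z<.092)
    br=b&(hsv[...,1]>90)&(hsv[...,2]>60); 
    n,L,st,ce=cv2.connectedComponentsWithStats(br.astype(np.uint8))
    for i in range(1,n):
        if st[i,4]>4: print("brass",ce[i].round(1),st[i,4],W[L==i].mean(0).round(4),W[L==i][:,2].max().round(3))
print(proj(T,[.5,.1,0]),proj(T,[.5,-.16,.1]))
```

```text
top table z -0.00016484014100185245
top red [232.2 213. ] 30 [0.5013 0.22   0.0677] 0.0782
top red [233.7 312.7] 32 [0.2512 0.2193 0.0406] 0.0454
top green [269.5 228.6] 28 [0.4625 0.127  0.0669] 0.074
top green [186.1 292.2] 41 [0.3023 0.3402 0.039 ] 0.0468
gauge 517 [0.48003934 0.16934983] [-0.38170143 -0.92428568] -0.07824755511556304 0.08431439365901779 mid [0.47888147 0.16654608] ang -112.43911327856372 zmax 0.07155521503449416
lugtop 316 [ 0.5306 -0.1623  0.1032] ((0.5307244062423706, -0.16054193675518036), (0.05407250300049782, 0.0376531146466732), 6.5578694343566895)
base 932 [ 0.5194 -0.1627  0.0072] ((0.50047367811203, -0.16074258089065552), (0.2581692039966583, 0.23670540750026703), 89.209228515625)
brass [378.8 201.2] 48 [ 0.5296 -0.1431  0.0775] 0.092
scene table z 0.056403497856101846
scene red [395.  135.5] 33 [0.26   0.2161 0.0312] 0.0473
scene red [412.2 191.6] 24 [0.5081 0.2172 0.0663] 0.0749
scene green [440.3 146.2] 29 [0.3092 0.3378 0.0329] 0.046
scene green [373.  181.2] 27 [0.4694 0.1247 0.0636] 0.0754
gauge 485 [0.48307014 0.1668521 ] [0.38237521 0.92400714] -0.08407796831169527 0.077323418761781 mid [0.48177875 0.16373147] ang 67.51911383514683 zmax 0.0726276321601981
lugtop 311 [ 0.5341 -0.163   0.1041] ((0.529764711856842, -0.16412697732448578), (0.05660939961671829, 0.04010824114084244), 0.8746237754821777)
base 1336 [ 0.5216 -0.1616  0.0071] ((0.5000475645065308, -0.1601899117231369), (0.2595023810863495, 0.2398376315832138), 89.98353576660156)
brass [264.6 197.8] 32 [ 0.5352 -0.1431  0.081 ] 0.092
brass [248.3 200.6] 16 [ 0.5438 -0.1809  0.0817] 0.089
[282.78269323 214.19880288] [386.92174662 212.9776326 ]
```

View pics/crop1.png

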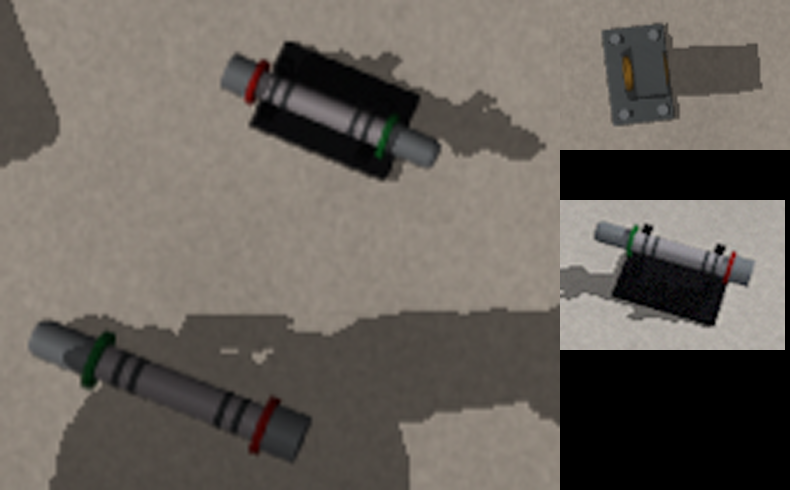

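The crop confirms it: the smaller gauge sits in the black cradle, GO (green) end at lower right (crop 430,150), red end at upper left (crop 240,75). The bracket is at top (384,201), turned by a few degrees.

```bash
cat >> h.py <<'E'
def rel(p,ang,s=None):
    "tool-axis shift (cm) and turn (rad) to put TCP at p with tool x at world angle ang (deg)"
    s=s or observe(); R=np.array(s["ee_rot"]); d=R.T@(np.array(p)-s["eef_pos"])*100
    a=np.degrees(np.arctan2(R[1,0],R[0,0])); t=-np.radians((ang-a+180)%360-180); return d.round(2),round(float(t),4)
E
python3 - <<'E'
import bench; print([ (k,getattr(bench,k)) for k in dir(bench) if not k.startswith('__')])
from h import *
print(rel([.483,.172,.20],67.5))
T=dict(np.load("top0.npz"));W=pts(T);z=W[...,2];b=(abs(W[...,0]-.53)<.09)&(abs(W[...,1]+.16)<.08)
hsv=cv2.cvtColor(T["color"],cv2.COLOR_BGR2HSV)
P=W[b&(z>.0035)]; r=cv2.minAreaRect(P[:,:2].astype(np.float32)); print(r)
for lo,hi in((.005,.012),(.1,.107)):
    m=(b&(z>lo)&(z<hi)).astype(np.uint8); v,u=np.nonzero(m); q=np.array([ray(T,a,e,(lo+hi)/2)[:2] for a,e in zip(u,v)],np.float32); print(cv2.minAreaRect(q))
E
```

```text
[('MotionError', <class 'bench.MotionError'>), ('capture', <function make.<locals>.drawn_camera at 0x7fbad34ec0e0>), ('observe', <function make.<locals>.<lambda> at 0x7fbad34ec5e0>), ('pinch_z', 0.0187), ('sign_off', <function connect.<locals>.done at 0x7fbad3463740>)]
(array([-36.51, -26.41,   3.08]), 1.5267)
((0.529431939125061, -0.15973655879497528), (0.15693454444408417, 0.17774659395217896), 89.74053955078125)
((0.5303345918655396, -0.15951599180698395), (0.1566210240125656, 0.17471720278263092), 89.90814971923828)
((0.5309226512908936, -0.16301438212394714), (0.05393267422914505, 0.032263875007629395), 6.701340198516846)
```

Call:
arm_command(commands=[1, -36.5, -26.4, 0, 1.527, 1, -36.5, -26.4, 0, 1.527, 1, -36.5, -26.4, 0, 1.527, 1, -36.5, -26.4, 0, 1.527, 1, -36.5, -26.4, 0, 1.527, 1, -36.5, -26.4, 0, 1.527, 1, -36.5, -26.4, 0, 1.527, 1, -36.5, -26.4, 0, 1.527, 1, -36.5, -26.4, 0, 1.527, 1, -36.5, -26.4, 0, 1.527, 1, -36.5, -26.4, 0, 1.527, 1, -36.5, -26.4, 0, 1.527], grip_force=40)

```text
time: 1.6
eef_pos: [0.4829, 0.1736, 0.2313]
ee_rot: [[0.381, 0.925, -0.0], [0.925, -0.381, 0.0], [0.0, -0.0, -1.0]]
contact_force: [-0.3, -0.3, -0.3]
opening: 0.999
```

Run:
```python
from h import *
s=observe();print(s["time"],s["eef_pos"],s["joint_positions"])
c=cap("wrist");cv2.imwrite("pics/w1.png",c["color"]);np.savez("w1.npz",**c);W=pts(c);x,y,z=W[...,0],W[...,1],W[...,2]
hsv=cv2.cvtColor(c["color"],cv2.COLOR_BGR2HSV); print(c["o"],np.nanpercentile(z,[1,50,99]))
for col,m in(("red",cv2.inRange(hsv,(0,110,40),(10,255,255))|cv2.inRange(hsv,(170,110,40),(180,255,255))),("green",cv2.inRange(hsv,(45,70,30),(95,255,255)))):
    n,L,st,ce=cv2.connectedComponentsWithStats(m)
    for i in range(1,n):
        if st[i,4]>60: p=W[L==i];p=p[~np.isnan(p[:,0])];print(col,ce[i].round(1),st[i,4],p.mean(0).round(4) if len(p) else None,ray(c,*ce[i],.062).round(4))
g=(abs(x-.483)<.1)&(abs(y-.17)<.12)&(z>.056)&(z<.085)
P=W[g][:,:2];print(len(P));m=P.mean(0);d=np.linalg.svd(P-m,full_matrices=False)[2][0];l=(P-m)@d;print(m,d,np.degrees(np.arctan2(d[1],d[0])),l.min(),l.max(),cv2.minAreaRect(P.astype(np.float32)))
```

```text
1.6 [0.48289761 0.17359181 0.23132473] [7.27737669e+00 2.16417481e+01 9.79662321e+01 5.19391437e-03
 6.03997697e+01 2.96523705e+01]
[0.50756713 0.2373797  0.37338207] [-2.08184620e-03  2.18520746e-05  3.17380621e-01]
red [311.3 130.6] 190 [0.4984 0.2217 0.0675] [0.4982 0.2214 0.062 ]
red [ 89.2 225.2] 358 [0.2554 0.219  0.0356] [0.2749 0.2204 0.062 ]
red [584.6 253. ] 1368 [ 0.7104 -0.0011  0.0347] [0.6945 0.0177 0.062 ]
green [58.2 88.8] 274 [0.3024 0.3402 0.0403] [0.3157 0.3335 0.062 ]
green [312.3 240.6] 250 [0.461  0.1288 0.0656] [0.4604 0.1276 0.062 ]
4652
[0.48064405 0.17438434] [-0.37907339 -0.92536661] -112.27629810407116 -0.07220475780889521 0.08958801247101476 ((0.477460652589798, 0.16630595922470093), (0.16180354356765747, 0.0501067079603672), 67.78911590576172)
```

View pics/w1.png

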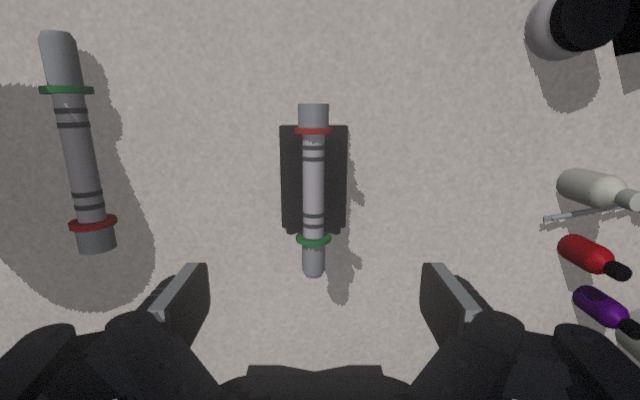

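The wrist view shows the gauge centred under the gripper, red collar at (311,131) and green at (312,241), both V rests clear. The measured centre is about (0.4805, 0.174) at 67.7°.

Call:
arm_command(commands=[1, -0.05, -0.24, 6, 0, 1, -0.05, -0.24, 12, 0, 1, -0.05, -0.24, 17, 0, 1, -0.05, -0.24, 19.7, 0, 1, -0.05, -0.24, 19.7, 0, 1, -0.05, -0.24, 19.7, 0])

```text
time: 2.4
eef_pos: [0.4818, 0.1735, 0.0352]
ee_rot: [[0.382, 0.924, 0.002], [0.924, -0.382, 0.0], [0.001, 0.001, -1.0]]
contact_force: [0.3, 0.9, 0.7]
opening: 1.0
```

Call:
arm_command(commands=[-1, 0, 0, 0, 0, -1, 0, 0, 0, 0, -1, 0, 0, 0, 0, -1, 0, 0, 0, 0, -1, 0, 0, 0, 0, -1, 0, 0, 0, 0, -1, 0, 0, 0, 0, -1, 0, 0, 0, 0], grip_force=60)

```text
time: 3.4
eef_pos: [0.4815, 0.1731, 0.0349]
ee_rot: [[0.383, 0.924, 0.001], [0.924, -0.383, 0.0], [0.0, 0.001, -1.0]]
contact_force: [-0.6, -0.6, 5.5]
opening: 0.214
```

Run:
```python
from h import *
s=observe();print({k:np.round(s[k],4).tolist() for k in("time","eef_pos","contact_force","torque","opening")})
```

```text
{'time': 3.4, 'eef_pos': [0.4815, 0.1731, 0.0349], 'contact_force': [-0.565, -0.5662, 5.5277], 'torque': [-0.059, 0.0363, -0.016], 'opening': 0.2141}
```

Call:
arm_command(commands=[-1, 0, 0, -1, 0, -1, 0, 0, -4, 0, -1, 0, 0, -9, 0, -1, 0, 0, -12, 0, -1, 0, 0, -12, 0, -1, 0, 0, -12, 0])

```text
time: 4.15
eef_pos: [0.4798, 0.173, 0.1533]
ee_rot: [[0.383, 0.924, -0.003], [0.924, -0.383, -0.0], [-0.001, -0.002, -1.0]]
contact_force: [0.6, -0.4, -3.1]
opening: 0.216
```

Run:
```python
from h import *
s=observe();print({k:np.round(s[k],4).tolist() for k in("time","eef_pos","contact_force","torque","opening")})
print(rel([.5144,-.0230,.155],96.7), rel([.5144,-.0230,.0499],96.7))
c=cap("wrist");cv2.imwrite("pics/w2.png",c["color"])
```

```text
{'time': 4.15, 'eef_pos': [0.4798, 0.173, 0.1533], 'contact_force': [0.5664, -0.3777, -3.1176], 'torque': [0.0089, -0.0235, 0.0437], 'opening': 0.2156}
(array([-16.78,  10.71,  -0.17]), -0.5099) (array([-16.76,  10.73,  10.34]), -0.5099)
```

View pics/w2.png

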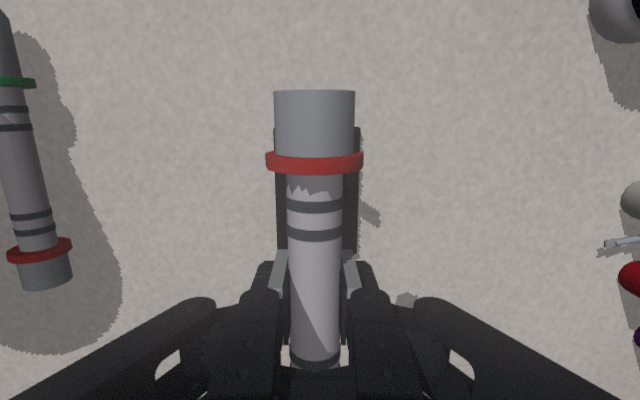

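The gauge is held and lifted: the NO-GO end is straight up the image at (315,120), with the red collar at (314,161).

Call:
arm_command(commands=[-1, -4, 2.5, 0, -0.13, -1, -9, 5.5, 0, -0.27, -1, -13.5, 8.5, 0, -0.41, -1, -16.8, 10.7, 0, -0.51, -1, -16.8, 10.7, 4, -0.51, -1, -16.8, 10.7, 8, -0.51, -1, -16.8, 10.7, 10.3, -0.51, -1, -16.8, 10.7, 10.3, -0.51, -1, -16.8, 10.7, 10.3, -0.51, -1, -16.8, 10.7, 10.3, -0.51])

```text
time: 5.45
eef_pos: [0.5162, -0.0231, 0.0521]
ee_rot: [[-0.117, 0.993, 0.002], [0.993, 0.117, -0.0], [-0.001, 0.002, -1.0]]
contact_force: [-0.2, -0.7, -2.1]
opening: 0.214
```

```bash
cat > m.py <<'E'
from h import *
s=observe();print({k:np.round(s[k],4).tolist() for k in("time","eef_pos","contact_force","torque","opening")})
R=np.array(s["ee_rot"]);e=np.array(s["eef_pos"]);print("yaw",np.degrees(np.arctan2(R[1,0],R[0,0])))
for nm in("top","scene"):
    c=cap(nm);W=pts(c);np.savez(f"{nm}1.npz",**c)
    L=(W-e)@R; hsv=cv2.cvtColor(c["color"],cv2.COLOR_BGR2HSV)
    for lo,hi in((-.088,-.06),(.055,.072)):   # GO plug, NO-GO plug, in tool frame
        g=(L[...,0]>lo)&(L[...,0]<hi)&(abs(L[...,1])<.025)&(abs(L[...,2]+.019)<.025)
        P=W[g]; 
        if len(P)<8: print(nm,lo,"few");continue
        top=P[P[:,2]>np.percentile(P[:,2],70)]
        print(nm,lo,len(P),"mean",P.mean(0).round(4),"top",top.mean(0).round(4),"loc y",L[g][:,1].min().round(4),L[g][:,1].max().round(4))
    g=(abs(L[...,1])<.025)&(abs(L[...,2]+.019)<.025)&(abs(L[...,0])<.12); print(nm,"loc x ext",np.percentile(L[g][:,0],[.5,99.5]).round(4))
    b=(abs(W[...,0]-.53)<.06)&(abs(W[...,1]+.16)<.06)&(W[...,2]>.097)&(W[...,2]<.11)
    v,u=np.nonzero(b); q=np.array([ray(c,a,d,.104)[:2] for a,d in zip(u,v)],np.float32); print("lug",cv2.minAreaRect(q))
E
python3 m.py
```

```text
{'time': 5.45, 'eef_pos': [0.5162, -0.0231, 0.0521], 'contact_force': [-0.2417, -0.678, -2.1466], 'torque': [-0.0414, 0.0098, 0.021], 'opening': 0.2139}
yaw 96.71244349068583
top -0.088 few
top 0.055 few
top loc x ext [-0.1198  0.0589]
lug ((0.5307881236076355, -0.16267044842243195), (0.054057978093624115, 0.03283160179853439), 6.618605613708496)
scene -0.088 108 mean [ 0.5284 -0.0961  0.0807] top [ 0.525  -0.0954  0.0856] loc y -0.0124 0.0106
scene 0.055 78 mean [0.5137 0.0403 0.0818] top [0.5084 0.0399 0.0876] loc y -0.0093 0.0135
scene loc x ext [-0.1195  0.0724]
lug ((0.5307556986808777, -0.16364218294620514), (0.06274130195379257, 0.03197864443063736), 7.544492244720459)
```

```bash
cat > f.py <<'E'
from h import *
from scipy.optimize import least_squares
s=observe();R=np.array(s["ee_rot"]);e=np.array(s["eef_pos"])
c=dict(np.load("scene1.npz"));W=pts(c);L=(W-e)@R;hsv=cv2.cvtColor(c["color"],cv2.COLOR_BGR2HSV)
def fit(P,r,x0):
    f=least_squares(lambda q:np.hypot(P[:,0]-q[0],P[:,1]-q[1])-r,x0,loss="soft_l1",f_scale=.001);return f.x,np.sqrt(np.mean(f.fun**2)),len(P)
for n,lo,hi,r in(("go",-.082,-.056,.01125),("nogo",.056,.070,.0135),("handle+",.02,.045,.01),("handle-",-.045,-.02,.01)):
    g=(L[...,0]>lo)&(L[...,0]<hi)&(abs(L[...,1])<.018)&(abs(L[...,2]+.019)<.018)
    q,rm,k=fit(L[g][:,1:],r,[0,-.02]); print(n,"tool y,z",q.round(4),"rms",rm.round(4),k,"world z",(e[2]-q[1]).round(4))
# bushing in bracket frame
a=np.radians(6.7);B=np.array([[np.cos(a),-np.sin(a)],[np.sin(a),np.cos(a)]]);o=np.array([.5308,-.1630])
bx=(W[...,:2]-o)@B; 
for n,lo,hi in(("a",.0165,.0225),("b",-.0225,-.0165)):
    g=(bx[...,1]>lo)&(bx[...,1]<hi)&(abs(bx[...,0])<.025)&(W[...,2]>.05)&(W[...,2]<.095)
    P=np.c_[bx[g][:,0],W[g][:,2]]; print(n,len(P)); 
    if len(P)>8: print(fit(P,.019,[0,.07]))
g=(abs(bx[...,0])<.035)&(abs(bx[...,1])<.016)&(W[...,2]>.098); print("lug top z",np.median(W[g][:,2]), "front face bx", )
g=(abs(bx[...,1])<.012)&(W[...,2]>.03)&(W[...,2]<.095)&(bx[...,0]>.02); print("front face x (27)",np.median(bx[g][:,0]),g.sum())
E
python3 f.py
```

```text
go tool y,z [-0.002  -0.0218] rms 0.0015 99 world z 0.0741
nogo tool y,z [-0.0022 -0.0219] rms 0.0016 64 world z 0.0742
handle+ tool y,z [-0.0021 -0.0222] rms 0.0016 75 world z 0.0744
handle- tool y,z [-0.0017 -0.0219] rms 0.0015 87 world z 0.0742
a 36
(array([-0.00256013,  0.07193746]), np.float64(0.002275453818959183), 36)
b 31
(array([-0.00295598,  0.07123707]), np.float64(0.002203851013808658), 31)
lug top z 0.10594656354208207 front face bx
front face x (27) 0.21645798001312744 555
```

Scene-camera fits of the gauge and bushing share the same ~2 mm bias, so relative to the bushing the gauge is about 2.2 mm high and 2 mm off in tool y. I'll correct that.

Call:
arm_command(commands=[-1, 0, -0.2, 0.22, 0, -1, -1, -0.2, 0.22, 0, -1, -2, -0.2, 0.22, 0, -1, -2, -0.2, 0.22, 0, -1, -2, -0.2, 0.22, 0])

```text
time: 6.18
eef_pos: [0.5157, -0.0434, 0.0491]
ee_rot: [[-0.116, 0.993, -0.0], [0.993, 0.116, 0.0], [0.0, -0.0, -1.0]]
contact_force: [0.2, 0.4, -3.0]
opening: 0.218
```

```bash
cat > p.py <<'E'
from h import *
s=observe();print({k:np.round(s[k],4).tolist() for k in("time","eef_pos","contact_force","torque","opening")})
R=np.array(s["ee_rot"]);a=np.radians(6.7);B=np.array([[np.cos(a),-np.sin(a)],[np.sin(a),np.cos(a)]])
print("yaw",np.degrees(np.arctan2(R[1,0],R[0,0])).round(2),"TCP in bracket xy mm",((s["eef_pos"][:2]-np.array([.5308,-.163]))@B*1000).round(2),"gauge z",s["eef_pos"][2]+.0201,"Fbracket",(s["contact_force"][:2]@B).round(2), "tilt",R[2].round(4))
E
python3 p.py
python3 - <<'E'
from h import *
c=cap("scene");cv2.imwrite("pics/s2.png",cv2.resize(c["color"][150:250,220:380],None,fx=5,fy=5,interpolation=cv2.INTER_CUBIC))
E
```

```text
{'time': 6.175, 'eef_pos': [0.5157, -0.0434, 0.0491], 'contact_force': [0.234, 0.4393, -3.0244], 'torque': [0.0394, 0.0186, 0.0169], 'opening': 0.2179}
yaw 96.67 TCP in bracket xy mm [ -1.01 120.57] gauge z 0.06918509257699734 Fbracket [0.28 0.41] tilt [ 2.e-04 -2.e-04 -1.e+00]
```

View pics/s2.png

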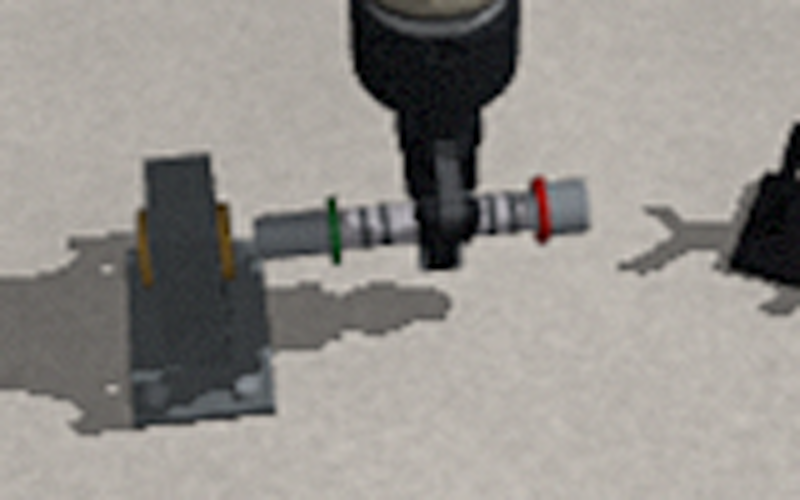

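The gauge is in line with the bushing, tip at (258,236) about 10 mm from the brass mouth at (228,243). I'll check the reading noise next.

```bash
for i in 1 2 3 4 5; do python3 -c "
from h import *
capture('wrist')"; python3 p.py|tail -1; done
```

```text
yaw 96.7 TCP in bracket xy mm [ -1.03 120.93] gauge z 0.06915912034331129 Fbracket [ 0.4  -0.18] tilt [ 2.e-04 -3.e-04 -1.e+00]
yaw 96.71 TCP in bracket xy mm [ -1.01 121.01] gauge z 0.0691720489427208 Fbracket [0.39 0.09] tilt [ 2.e-04 -3.e-04 -1.e+00]
yaw 96.72 TCP in bracket xy mm [ -0.95 121.03] gauge z 0.06917761956553899 Fbracket [-0.94  0.53] tilt [ 1.e-04 -2.e-04 -1.e+00]
yaw 96.72 TCP in bracket xy mm [ -0.95 121.06] gauge z 0.06917548092439349 Fbracket [-0.85  0.37] tilt [ 1.e-04 -2.e-04 -1.e+00]
yaw 96.72 TCP in bracket xy mm [ -0.92 121.05] gauge z 0.06920074707967067 Fbracket [-0.39 -0.89] tilt [ 1.e-04 -1.e-04 -1.e+00]
```

Call:
arm_command(commands=[-1, 0, 0.06, -0.08, 0, -1, -0.6, 0.06, -0.08, 0, -1, -1.1, 0.06, -0.08, 0, -1, -1.5, 0.06, -0.08, 0, -1, -1.8, 0.06, -0.08, 0, -1, -1.8, 0.06, -0.08, 0])

```text
time: 7.22
eef_pos: [0.5186, -0.0612, 0.0499]
ee_rot: [[-0.116, 0.993, 0.0], [0.993, 0.116, -0.0], [-0.0, 0.0, -1.0]]
contact_force: [1.2, -0.4, -2.9]
opening: 0.214
```

```bash
python3 p.py
```

```text
{'time': 7.225, 'eef_pos': [0.5186, -0.0612, 0.0499], 'contact_force': [1.2397, -0.4204, -2.9301], 'torque': [0.0384, -0.024, -0.0324], 'opening': 0.2142}
yaw 96.67 TCP in bracket xy mm [ -0.23 102.48] gauge z 0.07000606132517789 Fbracket [ 1.18 -0.56] tilt [-0.e+00  1.e-04 -1.e+00]
```

Call:
arm_command(commands=[-1, -0.4, 0, 0, 0, -1, -0.8, 0, 0, 0, -1, -1.2, 0, 0, 0, -1, -1.5, 0, 0, 0, -1, -1.5, 0, 0, 0])

```text
time: 7.85
eef_pos: [0.5204, -0.0761, 0.0499]
ee_rot: [[-0.116, 0.993, 0.0], [0.993, 0.116, -0.0], [-0.0, 0.0, -1.0]]
contact_force: [0.1, -0.3, -2.1]
opening: 0.216
```

```bash
python3 p.py
```

```text
{'time': 7.85, 'eef_pos': [0.5204, -0.0761, 0.0499], 'contact_force': [0.121, -0.3072, -2.1482], 'torque': [-0.0246, 0.0105, -0.0231], 'opening': 0.2163}
yaw 96.68 TCP in bracket xy mm [-0.19 87.48] gauge z 0.07002224646867741 Fbracket [ 0.08 -0.32] tilt [-1.e-04  2.e-04 -1.e+00]
```

Sliding freely. About 12.5 mm to home (75).

Call:
arm_command(commands=[-1, -0.4, 0, 0, 0, -1, -0.8, 0, 0, 0, -1, -1.0, 0, 0, 0, -1, -1.1, 0, 0, 0, -1, -1.1, 0, 0, 0])

```text
time: 8.48
eef_pos: [0.5216, -0.0868, 0.0499]
ee_rot: [[-0.117, 0.993, -0.0], [0.993, 0.117, 0.0], [0.0, -0.0, -1.0]]
contact_force: [-0.0, 0.1, -2.9]
opening: 0.212
```

```bash
python3 p.py
```

```text
{'time': 8.475, 'eef_pos': [0.5216, -0.0868, 0.0499], 'contact_force': [-0.0306, 0.0872, -2.9067], 'torque': [0.0571, -0.0111, 0.0218], 'opening': 0.2122}
yaw 96.7 TCP in bracket xy mm [-0.28 76.75] gauge z 0.07001292785915228 Fbracket [-0.02  0.09] tilt [ 0.e+00 -1.e-04 -1.e+00]
```

Call:
arm_command(commands=[-1, -0.1, 0, 0, 0, -1, -0.15, 0, 0, 0, -1, -0.2, 0, 0, 0, -1, -0.2, 0, 0, 0])

```text
time: 8.98
eef_pos: [0.5218, -0.0887, 0.0499]
ee_rot: [[-0.117, 0.993, -0.0], [0.993, 0.117, -0.0], [-0.0, -0.0, -1.0]]
contact_force: [0.2, -0.1, -3.4]
opening: 0.215
```

```bash
python3 p.py
```

```text
{'time': 8.975, 'eef_pos': [0.5218, -0.0887, 0.0499], 'contact_force': [0.2324, -0.0948, -3.418], 'torque': [0.0027, -0.0588, -0.0259], 'opening': 0.215}
yaw 96.71 TCP in bracket xy mm [-0.26 74.79] gauge z 0.0700081824606737 Fbracket [ 0.22 -0.12] tilt [-0. -0. -1.]
```

No contact yet; 1 mm more at a time.

Call:
arm_command(commands=[-1, -0.05, 0, 0, 0, -1, -0.1, 0, 0, 0, -1, -0.1, 0, 0, 0])

```text
time: 9.35
eef_pos: [0.5219, -0.0895, 0.0499]
ee_rot: [[-0.117, 0.993, -0.0], [0.993, 0.117, 0.0], [0.0, -0.0, -1.0]]
contact_force: [0.5, 1.5, -1.9]
opening: 0.211
```

```bash
python3 p.py
```

```text
{'time': 9.35, 'eef_pos': [0.5219, -0.0895, 0.0499], 'contact_force': [0.4722, 1.4731, -1.8987], 'torque': [0.239, -0.0218, 0.0085], 'opening': 0.2115}
yaw 96.69 TCP in bracket xy mm [-0.27 74.03] gauge z 0.0700050507726572 Fbracket [0.64 1.41] tilt [ 3.e-04 -0.e+00 -1.e+00]
```

Call:
arm_command(commands=[-1, -0.05, 0, 0, 0, -1, -0.08, 0, 0, 0, -1, -0.08, 0, 0, 0])

```text
time: 9.72
eef_pos: [0.5219, -0.0895, 0.0499]
ee_rot: [[-0.116, 0.993, -0.0], [0.993, 0.116, 0.001], [0.001, -0.0, -1.0]]
contact_force: [0.9, 5.6, -2.5]
opening: 0.211
```

```bash
python3 p.py
```

```text
{'time': 9.725, 'eef_pos': [0.5219, -0.0895, 0.0499], 'contact_force': [0.8899, 5.5741, -2.5488], 'torque': [0.8171, -0.1396, 0.0153], 'opening': 0.2115}
yaw 96.68 TCP in bracket xy mm [-0.3  74.04] gauge z 0.06996375050035253 Fbracket [1.53 5.43] tilt [ 1.4e-03 -2.0e-04 -1.0e+00]
```

Home: motion stopped at 74.0 with 5.4 N axially. Now draw out, lift, and cross to the other mouth, where the NO-GO end faces the bushing without turning.

Call:
arm_command(commands=[-1, 0.5, 0, 0, 0, -1, 1.3, 0, 0, 0, -1, 2.3, 0, 0, 0, -1, 3.3, 0, 0, 0, -1, 4.3, 0, 0, 0, -1, 5.5, 0, 0, 0, -1, 7, 0, 0, 0, -1, 7, 0, -3, 0, -1, 7, 0, -6, 0, -1, 7, 0, -9, 0, -1, 7, 0, -9, 0])

```text
time: 11.1
eef_pos: [0.5153, -0.0207, 0.1418]
ee_rot: [[-0.117, 0.993, 0.005], [0.993, 0.117, -0.001], [-0.002, 0.005, -1.0]]
contact_force: [-0.1, -0.7, -3.0]
opening: 0.214
```

```bash
python3 p.py
```

```text
{'time': 11.1, 'eef_pos': [0.5153, -0.0207, 0.1418], 'contact_force': [-0.1122, -0.7295, -2.958], 'torque': [0.0043, -0.0276, 0.0209], 'opening': 0.2136}
yaw 96.74 TCP in bracket xy mm [  1.23 143.15] gauge z 0.1618522441760192 Fbracket [-0.2  -0.71] tilt [-0.0019  0.005  -1.    ]
```

Call:
arm_command(commands=[-1, -4, 0, 0, 0, -1, -9, 0, 0, 0, -1, -14, 0, 0, 0, -1, -19, 0, 0, 0, -1, -24, 0, 0, 0, -1, -26.8, 0, 0, 0, -1, -26.8, 0, 0, 0, -1, -26.8, 0, 4, 0, -1, -26.8, 0, 8, 0, -1, -26.8, 0, 9, 0, -1, -26.8, 0, 9, 0, -1, -26.8, 0, 9, 0])

```text
time: 12.6
eef_pos: [0.5462, -0.2875, 0.0513]
ee_rot: [[-0.117, 0.993, 0.002], [0.993, 0.117, -0.002], [-0.002, 0.002, -1.0]]
contact_force: [-0.5, -0.5, -2.3]
opening: 0.216
```

```bash
python3 -c "
from h import *
c=cap('scene');cv2.imwrite('pics/s3.png',cv2.resize(c['color'][150:250,170:330],None,fx=5,fy=5,interpolation=cv2.INTER_CUBIC))
for i in range(3): capture('top')
"; python3 p.py
```

```text
{'time': 12.8, 'eef_pos': [0.5458, -0.2876, 0.0513], 'contact_force': [0.1367, -0.2627, -3.8384], 'torque': [-0.0281, 0.0439, -0.0183], 'opening': 0.2157}
yaw 96.71 TCP in bracket xy mm [   0.38 -125.54] gauge z 0.07136435346771713 Fbracket [ 0.11 -0.28] tilt [-0.0018  0.0017 -1.    ]
```

View pics/s3.png

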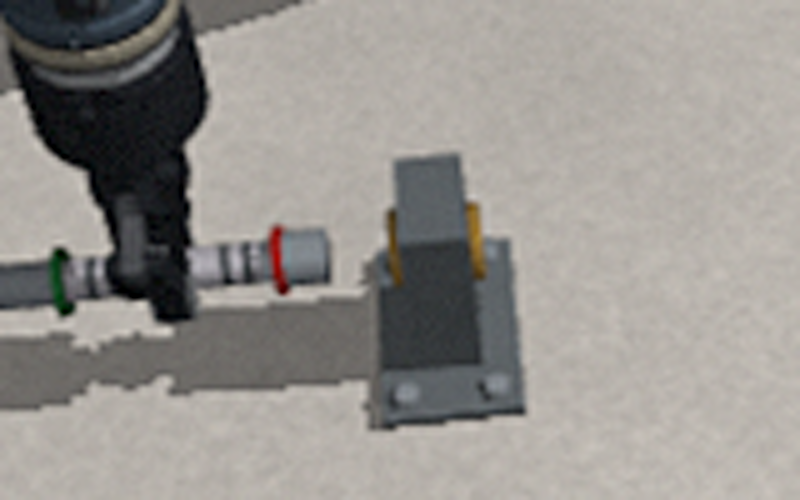

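The NO-GO end (tip at 328,256) faces mouth_b (390,247) with the gauge level. I'll approach with small corrections.

Call:
arm_command(commands=[-1, 0.6, -0.06, 0.13, 0, -1, 1.4, -0.06, 0.13, 0, -1, 2.1, -0.06, 0.13, 0, -1, 2.5, -0.06, 0.13, 0, -1, 2.7, -0.06, 0.13, 0, -1, 2.7, -0.06, 0.13, 0, -1, 2.7, -0.06, 0.13, 0])

```text
time: 13.68
eef_pos: [0.5415, -0.2607, 0.0486]
ee_rot: [[-0.117, 0.993, 0.0], [0.993, 0.117, -0.0], [-0.0, 0.0, -1.0]]
contact_force: [0.1, 0.2, -3.6]
opening: 0.216
```

```bash
python3 p.py
```

```text
{'time': 13.675, 'eef_pos': [0.5415, -0.2607, 0.0486], 'contact_force': [0.0937, 0.1828, -3.6001], 'torque': [0.0289, 0.0287, 0.0323], 'opening': 0.2155}
yaw 96.7 TCP in bracket xy mm [ -0.73 -98.27] gauge z 0.06871531983641196 Fbracket [0.11 0.17] tilt [-3.e-04  2.e-04 -1.e+00]
```

Call:
arm_command(commands=[-1, 0, 0.05, -0.13, 0, -1, 0, 0.05, -0.13, 0, -1, 0.1, 0.05, -0.13, 0, -1, 0.2, 0.05, -0.13, 0, -1, 0.25, 0.05, -0.13, 0, -1, 0.25, 0.05, -0.13, 0])

```text
time: 14.42
eef_pos: [0.5417, -0.2584, 0.05]
ee_rot: [[-0.117, 0.993, 0.0], [0.993, 0.117, -0.001], [-0.001, 0.0, -1.0]]
contact_force: [-0.3, -2.1, -3.7]
opening: 0.21
```

```bash
python3 p.py
```

```text
{'time': 14.425, 'eef_pos': [0.5417, -0.2584, 0.05], 'contact_force': [-0.3171, -2.0899, -3.6618], 'torque': [-0.3879, 0.1335, 0.0669], 'opening': 0.2103}
yaw 96.72 TCP in bracket xy mm [ -0.33 -96.04] gauge z 0.07010989119641242 Fbracket [-0.56 -2.04] tilt [-1.e-03  2.e-04 -1.e+00]
```

Call:
arm_command(commands=[-1, 0.05, 0, 0, 0, -1, 0.05, 0, 0, 0, -1, 0.05, 0, 0, 0, -1, 0.05, 0, 0, 0])

```text
time: 14.92
eef_pos: [0.5417, -0.2584, 0.0501]
ee_rot: [[-0.117, 0.993, 0.001], [0.993, 0.117, -0.002], [-0.002, 0.0, -1.0]]
contact_force: [-1.3, -5.2, -3.3]
opening: 0.212
```

```bash
python3 p.py
```

```text
{'time': 14.925, 'eef_pos': [0.5417, -0.2584, 0.0501], 'contact_force': [-1.2524, -5.193, -3.313], 'torque': [-0.7758, 0.2197, 0.0905], 'opening': 0.2122}
yaw 96.72 TCP in bracket xy mm [ -0.25 -95.98] gauge z 0.0701601295839107 Fbracket [-1.85 -5.01] tilt [-1.6e-03  5.0e-04 -1.0e+00]
```

A steady 5 N with no entry. I'll hold it for 1.5 s.

Call:
arm_command(commands=[-1, 0, 0, 0, 0, -1, 0, 0, 0, 0, -1, 0, 0, 0, 0, -1, 0, 0, 0, 0, -1, 0, 0, 0, 0, -1, 0, 0, 0, 0, -1, 0, 0, 0, 0, -1, 0, 0, 0, 0, -1, 0, 0, 0, 0, -1, 0, 0, 0, 0, -1, 0, 0, 0, 0, -1, 0, 0, 0, 0])

```text
time: 16.42
eef_pos: [0.5418, -0.2584, 0.0501]
ee_rot: [[-0.117, 0.993, 0.001], [0.993, 0.117, -0.002], [-0.002, 0.0, -1.0]]
contact_force: [-1.1, -5.4, -2.7]
opening: 0.213
```

```bash
python3 p.py
```

```text
{'time': 16.425, 'eef_pos': [0.5418, -0.2584, 0.0501], 'contact_force': [-1.0506, -5.354, -2.7101], 'torque': [-0.8106, 0.1455, 0.0618], 'opening': 0.2127}
yaw 96.72 TCP in bracket xy mm [ -0.24 -96.  ] gauge z 0.0701897361564543 Fbracket [-1.67 -5.19] tilt [-1.6e-03  5.0e-04 -1.0e+00]
```

Held about 2 s at 5.0–5.2 N, and the position stayed at -96.0: it does not enter. Back off and lift.

Call:
arm_command(commands=[-1, -1, 0, 0, 0, -1, -3, 0, 0, 0, -1, -3.5, 0, -2, 0, -1, -3.5, 0, -6, 0, -1, -3.5, 0, -10, 0, -1, -3.5, 0, -11, 0, -1, -3.5, 0, -11, 0])

```text
time: 17.3
eef_pos: [0.5456, -0.2925, 0.1599]
ee_rot: [[-0.116, 0.993, 0.0], [0.993, 0.116, -0.0], [-0.0, 0.0, -1.0]]
contact_force: [0.1, -0.4, -2.3]
opening: 0.212
```

```bash
python3 p.py; python3 -c "
from h import *
print(rel([.4815,.1731,.16],67.5))"
```

```text
{'time': 17.3, 'eef_pos': [0.5456, -0.2925, 0.1599], 'contact_force': [0.0765, -0.429, -2.3316], 'torque': [0.01, 0.0735, -0.0305], 'opening': 0.2123}
yaw 96.68 TCP in bracket xy mm [  -0.42 -130.37] gauge z 0.17998105028996547 Fbracket [ 0.03 -0.43] tilt [-2.e-04  4.e-04 -1.e+00]
(array([ 4.699e+01, -9.500e-01, -2.000e-02]), 0.5092)
```

Call:
arm_command(commands=[-1, 4, 0, 0, 0, -1, 9.5, -0.1, 0, 0, -1, 15, -0.2, 0, 0, -1, 20.5, -0.3, 0, 0, -1, 26, -0.4, 0, 0, -1, 31.5, -0.5, 0, 0.12, -1, 37, -0.6, 0, 0.26, -1, 42, -0.8, 0, 0.4, -1, 47, -0.95, 0, 0.51, -1, 47, -0.95, 0, 0.51, -1, 47, -0.95, 0, 0.51, -1, 47, -0.95, 0, 0.51])

```text
time: 18.8
eef_pos: [0.4813, 0.1724, 0.1592]
ee_rot: [[0.384, 0.923, -0.001], [0.923, -0.384, -0.0], [-0.001, -0.001, -1.0]]
contact_force: [-0.3, 0.0, -3.1]
opening: 0.212
```

```bash
python3 p.py; python3 -c "
from h import *
for z in (.06,.0349): print(rel([.4815,.1731,z],67.5))"
```

```text
{'time': 18.8, 'eef_pos': [0.4813, 0.1724, 0.1592], 'contact_force': [-0.3038, 0.0108, -3.0792], 'torque': [-0.1151, 0.0226, -0.0421], 'opening': 0.2121}
yaw 67.4 TCP in bracket xy mm [-10.03 338.83] gauge z 0.17928958740173132 Fbracket [-0.3   0.05] tilt [-9.0e-04 -1.2e-03 -1.0e+00]
(array([0.09, 0.  , 9.92]), -0.0017)
(array([ 0.09,  0.  , 12.43]), -0.0017)
```

Call:
arm_command(commands=[-1, 0.09, 0, 4, 0, -1, 0.09, 0, 8, 0, -1, 0.09, 0, 10.5, 0, -1, 0.09, 0, 11.4, 0, -1, 0.09, 0, 11.4, 0, -1, 0.09, 0, 11.4, 0])

```text
time: 19.55
eef_pos: [0.4827, 0.1742, 0.0469]
ee_rot: [[0.383, 0.924, 0.002], [0.924, -0.383, 0.0], [0.001, 0.002, -1.0]]
contact_force: [-0.3, -0.4, -3.3]
opening: 0.215
```

```bash
python3 p.py; python3 -c "
from h import *
print(rel([.4815,.1731,.0349],67.5))"
```

```text
{'time': 19.55, 'eef_pos': [0.4827, 0.1742, 0.0469], 'contact_force': [-0.2852, -0.4069, -3.2719], 'torque': [0.0476, -0.0422, 0.0238], 'opening': 0.2145}
yaw 67.46 TCP in bracket xy mm [ -8.45 340.5 ] gauge z 0.06698957284535448 Fbracket [-0.33 -0.37] tilt [ 0.0011  0.002  -1.    ]
(array([-0.15, -0.07,  1.2 ]), -0.0008)
```

Call:
arm_command(commands=[-1, -0.1, -0.07, 0, 0, -1, -0.1, -0.07, 0.5, 0, -1, -0.1, -0.07, 0.8, 0, -1, -0.1, -0.07, 1.05, 0, -1, -0.1, -0.07, 1.1, 0, -1, -0.1, -0.07, 1.1, 0])

```text
time: 20.3
eef_pos: [0.4815, 0.1737, 0.0351]
ee_rot: [[0.383, 0.924, 0.002], [0.924, -0.383, 0.0], [0.001, 0.002, -1.0]]
contact_force: [1.7, -1.2, -1.7]
opening: 0.215
```

```bash
python3 p.py; python3 -c "
from h import *
print(rel([.4815,.1731,.0349],67.5))"
```

```text
{'time': 20.3, 'eef_pos': [0.4815, 0.1737, 0.0351], 'contact_force': [1.7056, -1.1595, -1.7453], 'torque': [-0.0868, -0.2025, 0.0324], 'opening': 0.2154}
yaw 67.49 TCP in bracket xy mm [ -9.66 340.15] gauge z 0.05520393987020909 Fbracket [ 1.56 -1.35] tilt [ 7.0e-04  1.6e-03 -1.0e+00]
(array([-0.06,  0.02,  0.02]), -0.0002)
```

Seated (some of the weight is taken up). Release and go straight up.

Call:
arm_command(commands=[-1, 0, 0.04, 0.04, 0, -1, 0, 0.04, 0.04, 0, -0.3, 0, 0.04, 0.04, 0, -0.2, 0, 0.04, 0.04, 0, 0.2, 0, 0.04, 0.04, 0, 0.6, 0, 0.04, 0.04, 0, 0.6, 0, 0.04, 0.04, 0, 0.6, 0, 0.04, 0.04, 0])

```text
time: 21.3
eef_pos: [0.481, 0.1735, 0.0345]
ee_rot: [[0.383, 0.924, -0.0], [0.924, -0.383, 0.0], [-0.0, -0.0, -1.0]]
contact_force: [0.2, 0.8, -0.7]
opening: 0.8
```

Call:
arm_command(commands=[0.6, 0, 0, -2, 0, 0.6, 0, 0, -5, 0, 0.6, 0, 0, -10, 0, 0.6, 0, 0, -15, 0, 0.6, 0, 0, -18, 0, 0.6, 0, 0, -18, 0, 0.6, 0, 0, -18, 0, 0.6, 0, 0, -18, 0])

```text
time: 22.3
eef_pos: [0.4799, 0.1734, 0.213]
ee_rot: [[0.383, 0.924, -0.004], [0.924, -0.383, -0.0], [-0.002, -0.003, -1.0]]
contact_force: [-0.3, -0.3, -0.5]
opening: 0.8
```

```bash
python3 p.py; python3 -c "
from h import *
c=cap('wrist');W=pts(c);s=cap('scene')
a=np.zeros((500,800,3),np.uint8);a[:320,:512]=cv2.resize(c['color'],(512,320));d=s['color'][110:300,150:470];a[320:,:304]=cv2.resize(d,(304,180));e=s['color'][165:225,345:435];a[320:,310:580]=cv2.resize(e,(270,180));cv2.imwrite('pics/f.png',a)
x,y,z=W[...,0],W[...,1],W[...,2];g=(abs(x-.483)<.1)&(abs(y-.17)<.12)&(z>.056)&(z<.085);P=W[g][:,:2];print(len(P),cv2.minAreaRect(P.astype(np.float32)),np.percentile(W[g][:,2],99))"
```

```text
{'time': 22.3, 'eef_pos': [0.4799, 0.1734, 0.213], 'contact_force': [-0.2827, -0.3375, -0.5355], 'torque': [0.034, 0.0259, 0.0222], 'opening': 0.7997}
yaw 67.48 TCP in bracket xy mm [-11.34 340.  ] gauge z 0.23305546758258233 Fbracket [-0.32 -0.3 ] tilt [-0.0018 -0.0031 -1.    ]
5219 ((0.47760796546936035, 0.16667580604553223), (0.1619141399860382, 0.05025374889373779), 67.5433349609375) 0.07121715149537769
```

View pics/f.png

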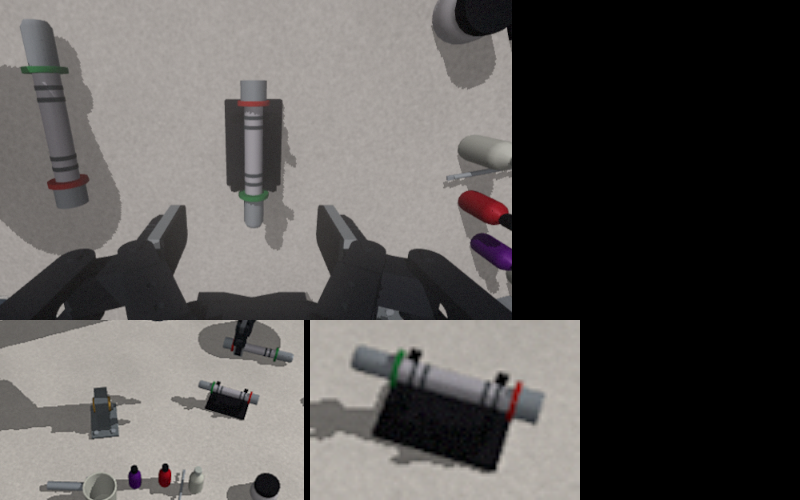

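The gauge lies in both Vs, with the red collar at (254,103) and green at (254,195) just outside the rests. The gripper is clear and the other things are where they were.

```bash
python3 -c "
from bench import *
print(sign_off())"
```

```text
the job is handed in; nothing more can be done
None
```

The check is done and handed in after about 22 s of the 64 s allowed.

- **GO end:** it slid freely into the +y mouth (mouth_a). It stopped at the collar with about 5.4 N axial push, and I then drew it out.
- **NO-GO end:** I pressed it squarely on the opposite mouth (mouth_b) at about 5 N for roughly 2 s. The gauge did not move, so it does not enter.
- **Return:** the gauge is back in its cradle the same way round. My last wrist-camera measurement puts it within 0.5 mm and 0.3° of where it started. The gripper is open and well clear, and the bystanders visible in the last picture look unmoved by eye; I did not measure them.
- **Disagreements:** the scene camera read about 2 mm high, on the bracket and the gauge alike. The collar met the bushing about 1 mm later than the camera measurements predicted. I relied on contact force for both stops, and the distance between the two contacts came out at 170.0 mm against a nominal 170, so the gauge did not slip in the jaws.

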